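# Set the fall of the drip board with the gradient level

### The arm

A 7-joint arm with a two-finger parallel gripper is mounted at the origin on a cart in front of the work surface, level with it; the furniture and walls round the work are solid. World frame = base frame: x ahead of the robot, y to its left, z up, the work surface at z = 0. Lengths are in mm, angles in rad, forces in N, time in s.
With the tool pointing down it reaches from about 375 to 925 mm from the base axis. Payload 3.1 kg.
Tool frame: the origin (TCP) lies at the very end of the fingers, on their centre line; the grasp point (between the pads) lies 19 mm behind it; z points along the fingers, x is the direction in which the jaws open and shut, and the axes are right-handed (so a half turn about z gives the same grasp; the last joint's range is limited). The gripper opens to 85 mm and grips with 20 to 120 N. Pads are 22 mm wide; open, the fingers measure 114 mm over their backs; the gripper's body (76 mm by 85 mm) begins 54 mm behind the grasp point. The pads swing forward as they close: fully open they stand 13 mm farther back than shut.
Start: joints at [1.083, 0.383, 0.044, 1.598, -0.018, 1.161, -0.05], TCP at [247.021, -601.235, 231.269] pointing down, gripper open.
Joint ranges: [-2.61, 2.61], [-0.41, 2.15], [-1.48, 1.57], [0, 2.5], [-1.57, 4.71], [0.05, 1.97], [-2.85, 2.85]. Speed limits (rad/s): [2.79, 2.79, 3.14, 3.14, 3.14, 3.14, 3.14].

### API

Orientations are given as a unit quaternion [x, y, z, w].
In Python, from bench import ctrl gives the robot as it stands. Calls block until the motion is done:
- ctrl.reach(position, orientation): joint-space move of the TCP to a pose.
- ctrl.movel(position, speed=150, attitude=None): straight line of the TCP; attitude=None keeps the orientation; speed is the mean speed in mm/s.
- ctrl.move_j(angles): joint-space move.
- ctrl.command_gripper(opening): finger opening in mm; the grip force is fixed at half the most; returns when the fingers have stopped.
- ctrl.wait(seconds).
- ctrl.solve_ik(position, orientation): joint angles nearest the present ones, or None.
- ctrl.capture(name): name is "side" or "top"; returns a dict with "img" (420x560x3 uint8, red, green, blue), "fx", "fy", "cx", "cy" (pixels), "k1" (the pictures are not rectified: a ray, as slopes to the right and down, at radius r is drawn at 1 + k1 r^2 times it, then the intrinsics apply), "world_from_camera" (4x4, takes a point from camera to world coordinates). Camera axes: x right, y up, looking along -z (the intrinsics and any distortion apply to the point x, -y, -z); pixel columns grow to the right and rows downward; lengths in mm; the calibration is good to about 2 mm. A picture is of the moment at which its call begins. There is no depth.
A pose or a line that the arm cannot do raises ctrl.IKError and nothing moves.
- ctrl.hand_in(): hands the job in, once; it reports no verdict.
Trained networks look in the newest picture that a camera, given by its name, has taken for a name from the list of things; names that differ only in an ending like _2 or _b are one class to them, and where a whole thing is asked for, a point or a joint stands for the part that bears it (a point fixed in the world has none). Each returns a list of dicts, best first, with "score" (0 to 1); they miss things now and then, are a little off and sometimes report something else, mostly with a low value. They report only what shows in the picture. A call takes as long as a camera call.
- ctrl.spot_in(camera, target): "rect" ([centre column, centre row, width, height] in pixels, round what is visible of it).
- ctrl.masks_of(camera, target): "mask" (420x560 bool, what is visible of it) and "rect" ([centre column, centre row, width, height] in pixels, round what is visible of it).
Readings, each from a call of its own:
- ctrl.get_time_s(): time.
- ctrl.get_qpos(): joint angles.
- ctrl.get_joint_velocities(): joint speeds.
- ctrl.get_tau(): joint torques, N m.
- ctrl.get_ee_pos(): TCP position.
- ctrl.get_orientation(): TCP orientation.
- ctrl.get_force(): force on the tool from outside, world axes, zero at the start.
- ctrl.get_ft_torque(): the same for the moment, N m.
- ctrl.get_width(): finger opening in mm.
Only numpy, scipy, OpenCV 4.12 (cv2) and the standard library are available. Lean on these libraries where they do the work, as an engineer would, in place of code of your own. Each camera call takes 0.05 s, during which the arm holds its last target. There are 200 camera calls.

### The job

The wooden drip board has to fall 2 in 100 towards its trough: while the yellow gradient level still stands on the counter, click its black dial to 2, then lay the level gently, without dropping it, on the board's ribs between trough and knob, along the board with its dial end towards the trough, and let go. Turn the black knob of the board's levelling foot until the bubble stands between the two lines, and let go of the knob. Then press the level down onto the board with about 10 N and finish while still pressing, the bubble still between the lines; leave the tins and the packet where they are.

Things in the scene. Friction and masses are not known exactly. Their poses are not given: they have to be found in the camera images.
- level: Loose yellow gradient level: bar 130 long (x), 30 wide (y), 34 high, about 0.6 kg, gripped across its width at the middle. Origin: middle of its underside; x from dial end to vial end, z up. On top along x: black dial (axis at -44), black thumb pad (middle -6), green vial (46 long, middle +36). Solid shape: the full bar and the dial. Starts standing on the counter.
- dial_grip (a point): On the dial's axis, 12 above the bar's top, 8 below the dial's top. Dial: black fluted drum, 36 diameter, 2 to 20 mm above the bar's top; it overhangs the bar 3 mm each side, so turn it with the fingertips kept above the bar's top. White numerals 0 to 3 on its top face; the one beside the red index line on the bar, towards the thumb pad, is set.
- dial (a joint): Turn of the dial, rad, growing clockwise from above; clicks at 0.0, 0.6, 1.2, 1.8 for numbers 0, 1, 2, 3. Number n tilts the vial so that the bubble centres when the vial end is n in 100 higher than the dial end. Starts at 0 or 1. Left between numbers it springs to the nearer. Clicks take about 0.06 N m.
- thumb_pad (a point): Middle of the rubber thumb pad, on the level's top face, 6 mm from the bar's middle towards the dial; a flat 22 x 24 mm place to press with closed fingertips without hiding the vial.
- bubble (a joint): Place of the pale bubble, m: 0 the vial's middle, positive towards the vial end. It moves to the high end, 4.5 mm per 1 in 100 of slope error, at most 15 mm, and needs 1 s to settle. Bubble 12 mm long; black lines at -8.5 and +8.5 mm, so it is between them within 2.5 mm of 0. Laid as asked, negative means the board falls too little.
- stand: The drip board, fixed to the counter by two rubber feet. Origin on the counter; x runs up the board to the knob, y across it. Ribbed wood from x = -115 to +125, 136 wide; the rib tops, flat to lie on, are about 36 above the counter. Steel trough from x = -145 to -115. The board tilts about a rod at x = -65, 17 high.
- board_lay (a point): On the rib tops, on the board's middle line, at x = -30 of the stand: where the middle of the level's underside is to lie. Its x axis runs up the board, z square to the board.
- knob_grip (a point): On the upright axis of the levelling foot's knob (x = +95, y = 0 of the stand), 10 below the knob's top, about 64 above the counter at all times. Knob: black fluted cylinder, 38 diameter, 23 high, its underside about 15 above the board.
- foot_knob (a joint): Turn of that knob in rad, growing clockwise seen from above; it may go from -1.5 to 5.5. Each rad clockwise drives the foot down and steepens the board's fall by 1 in 100. It starts between -0.5 and 1.0. It stays where it is left, and takes 0.07 N m to turn.
- board (a joint): Fall of the board in rad: 0.01 is 1 in 100; positive when it falls towards the trough. It equals 0.01 times the knob's turn.
- green_tin: Oval sweet tin with a green lid, 78 x 64 x 20 mm, lying on the counter; origin: middle of its underside. To be left alone.
- yellow_tin: Oval sweet tin with a yellow lid, 78 x 64 x 20 mm; origin: middle of its underside. To be left alone.
- pink_packet: Small pink sweet packet, 52 x 82 x 18 mm, lying on the counter left of the board; origin: middle of its underside. To be left alone.
- round_tin: Small round pastille tin, 45 mm diameter, 19 high, left of the board; origin: middle of its underside. To be left alone.

How it is judged (in metres and radians):
On the way, in this order (a step that is already met when the one before it is completed fails the run):
1. the dial is clicked to 2 while the level stands on the counter (value of joint dial between 1.05 and 1.35 rad and height (world z) of level below 0.01 m and angle between level's own z axis and vertical below 0.1 rad), for 0.2 s.
2. the level lies on the board, along it, dial end towards the trough, and is let go (z of level in the frame of board_lay between -0.004 and 0.004 m and y of level in the frame of board_lay between -0.05 and 0.05 m and x of level in the frame of board_lay between -0.03 and 0.04 m and x of dial_grip in the frame of board_lay below 0 m and angle between the x axis of level and the x axis of board_lay, either way round below 0.2 rad and contact force between the fingers and level below 0.3 N), for 0.2 s.
3. the bubble stands between the lines, knob and level let go (value of joint bubble between -0.0025 and 0.0025 m and contact force between each of the arm, the fingers and stand below 0.3 N and contact force between the fingers and level below 0.3 N), for 0.4 s.
At the end, for the whole second after the job is handed in: Dial at 2 (0.15 rad); level flat on the ribs, -30 to +40 mm along and 50 mm across of board_lay, within 0.2 rad of the board's length, dial end to the trough; fall 1.4 to 2.6 in 100; bubble within 2.5 mm of the middle; fingers still pressing, so that the level bears on the board with 9.5 to 36 N (value of joint dial between 1.05 and 1.35 rad and value of joint board between 0.014 and 0.026 rad and value of joint bubble between -0.0025 and 0.0025 m and z of level in the frame of board_lay between -0.004 and 0.004 m and y of level in the frame of board_lay between -0.05 and 0.05 m and x of level in the frame of board_lay between -0.03 and 0.04 m and x of dial_grip in the frame of board_lay below 0 m and angle between the x axis of level and the x axis of board_lay, either way round below 0.2 rad and contact force between the fingers and level above 2 N and contact force between level and stand between 9.5 and 36 N); the arm keeps its last pose, push and grip.
It fails at once if the level is dropped: it falls freely, touched by nothing (contact force between level and anything else below 0.05 N and linear speed of level above 0.3 m/s).
It fails at once if a tin or the packet is pushed away by more than 30 mm (distance of any of green_tin, yellow_tin, pink_packet, round_tin from where it was at the start of the episode above 0.03 m).
It also fails if it takes over 64 s, if anything falls off the work surface, if the arm or the gripper's body presses on something with over 40 N, if the wrist force passes 120 N, or if a joint passes its speed limit or range.

## Working session

There is one attempt and no reset: what is moved stays moved. The work goes in short steps, each a Python script; the robot and the scene stay as the last script left them, time stands still between calls to the robot, and variables do not carry over. Pictures are saved under pics/ and viewed, about 8 in all and at most 12, crops included, and the job is handed in when it is done.

```bash
mkdir -p pics; ls
python3 - <<'E'
from bench import ctrl
import cv2,numpy as np
for n in("side","top"):
    c=ctrl.capture(n); cv2.imwrite(f"pics/{n}0.png",c["img"][:,:,::-1])
    print(n,c["fx"],c["fy"],c["cx"],c["cy"],c["k1"],np.round(c["world_from_camera"],3).tolist())
    for t in["level","dial_grip","thumb_pad","bubble","stand","knob_grip","green_tin","yellow_tin","pink_packet","round_tin"]:
        print(t,[(np.round(d["rect"]).tolist(),round(d["score"],2)) for d in ctrl.spot_in(n,t)[:3]])
print(ctrl.get_time_s(),ctrl.get_orientation())
E
```

```text
pics
side 390.3847062891451 390.3847062891451 279.0153364248231 212.59919721355942 -0.015479943600566317 [[-1.0, 0.0, -0.006, 550.439], [-0.005, -0.634, 0.773, 837.757], [-0.003, 0.773, 0.634, 738.521], [0.0, 0.0, 0.0, 1.0]]
level [([302.0, 199.0, 39.0, 31.0], 0.82)]
dial_grip [([306.0, 199.0, 40.0, 34.0], 0.53), ([316.0, 189.0, 14.0, 11.0], 0.45)]
thumb_pad [([308.0, 200.0, 38.0, 30.0], 0.62)]
bubble [([278.0, 292.0, 125.0, 59.0], 0.43)]
stand []
knob_grip [([235.0, 274.0, 21.0, 18.0], 0.54)]
green_tin [([297.0, 161.0, 22.0, 14.0], 0.72)]
yellow_tin [([302.0, 144.0, 22.0, 7.0], 0.54)]
pink_packet [([302.0, 370.0, 36.0, 48.0], 0.9)]
round_tin [([265.0, 373.0, 18.0, 25.0], 0.73)]
top 464.66824514366743 464.66824514366743 277.30683863536433 212.6631767937741 -0.015643177159746016 [[0.013, 0.996, -0.083, 405.165], [-1.0, 0.013, -0.002, -24.365], [-0.001, 0.083, 0.997, 1583.347], [0.0, 0.0, 0.0, 1.0]]
level [([298.0, 230.0, 23.0, 39.0], 0.54)]
dial_grip [([197.0, 208.0, 50.0, 80.0], 0.68)]
thumb_pad [([298.0, 228.0, 24.0, 35.0], 0.54)]
bubble []
stand [([196.0, 205.0, 51.0, 77.0], 0.81)]
knob_grip []
green_tin [([374.0, 225.0, 20.0, 23.0], 0.86)]
yellow_tin [([401.0, 234.0, 20.0, 21.0], 0.64), ([197.0, 207.0, 49.0, 74.0], 0.21)]
pink_packet [([143.0, 222.0, 27.0, 16.0], 0.66)]
round_tin [([139.0, 197.0, 12.0, 9.0], 0.44)]
1.1 [ 8.30669338e-01 -5.56766064e-01 -1.62315577e-05 -1.52745652e-05]
```

Run:
```python
import cv2,numpy as np
s=cv2.imread("pics/side0.png")[120:400,190:360];t=cv2.imread("pics/top0.png")[150:290,120:430]
s=cv2.resize(s,None,fx=2.1,fy=2.1,interpolation=3)
a=cv2.resize(t[:,40:120],None,fx=4,fy=4,interpolation=3)[:600] # stand
b=cv2.resize(t[40:110,140:220],None,fx=4,fy=4,interpolation=3)
o=np.zeros((600,800,3),np.uint8);o[:588,:357]=s
o[:560,360:680]=a
o2=np.zeros((600,800,3),np.uint8)
o2[:560,:640]=cv2.resize(t[40:110,140:220],None,fx=8,fy=8,interpolation=3)
cv2.imwrite("pics/a.png",o)
s0=cv2.imread("pics/side0.png")[165:235,260:340]
o3=np.hstack([cv2.resize(t[40:110,140:220],None,fx=5,fy=5,interpolation=3),cv2.resize(s0,None,fx=5,fy=5,interpolation=3)])
cv2.imwrite("pics/b.png",o3)
```

```text
(no output)
```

View pics/a.png

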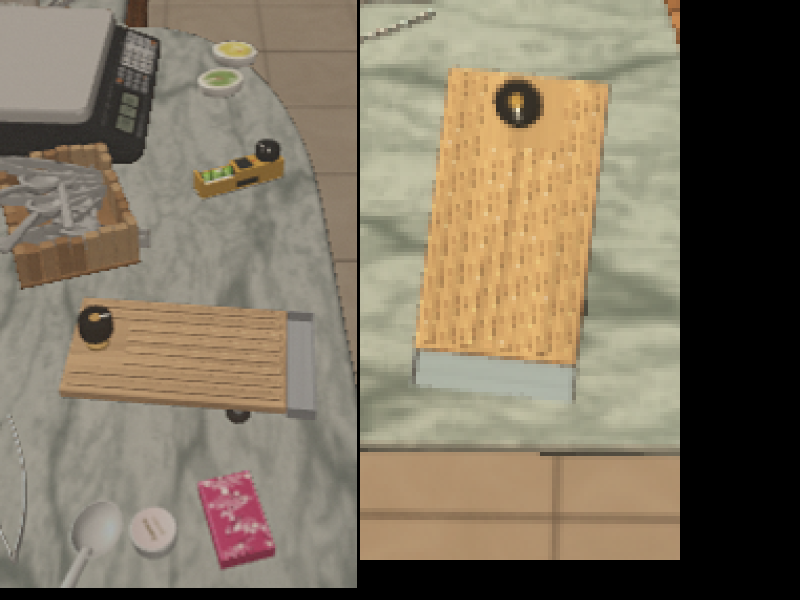

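View pics/b.png

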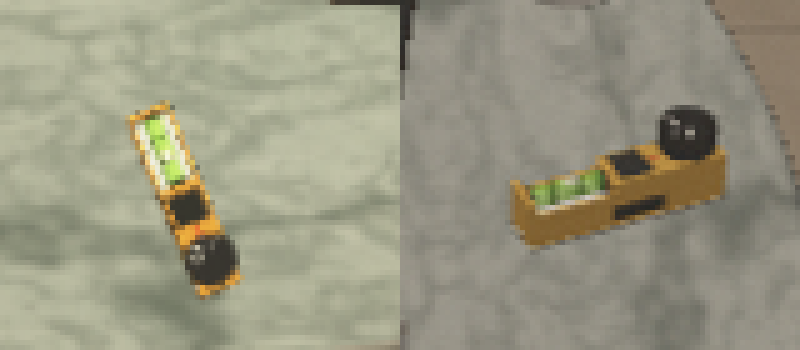

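```bash
cat > h.py <<'E'
from bench import ctrl
import cv2,numpy as np
from scipy.optimize import least_squares
from scipy.spatial.transform import Rotation as R
def proj(c,P):
    P=np.atleast_2d(P).astype(float);M=np.linalg.inv(c["world_from_camera"])
    q=P@M[:3,:3].T+M[:3,3]; s=np.c_[q[:,0],-q[:,1]]/-q[:,2:]
    s=s*(1+c["k1"]*(s**2).sum(1,keepdims=True))
    return s*[c["fx"],c["fy"]]+[c["cx"],c["cy"]]
def place(p,L,z=0):  # p=x,y,yaw ; local -> world
    L=np.atleast_2d(L).astype(float);c,s=np.cos(p[2]),np.sin(p[2])
    return np.c_[p[0]+c*L[:,0]-s*L[:,1],p[1]+s*L[:,0]+c*L[:,1],L[:,2]+z]
def fit(obs,x0):  # obs: list of (cam,local pts,pixels)
    f=lambda p:np.concatenate([(proj(c,place(p,L))-px).ravel() for c,L,px in obs])
    r=least_squares(f,x0,x_scale=[10,10,.1],loss="soft_l1")
    return r.x,f(r.x)
def down(a):  # tool down, jaws opening along world angle a
    c,s=np.cos(a),np.sin(a)
    return R.from_matrix(np.array([[c,s,0],[s,-c,0],[0,0,-1]])).as_quat()
def vial(c,pose,name=None,z=34):  # rectified vial strip, 8 px/mm x 120..; local x 8..64,y -15..15
    L=np.array([[8,15,z],[64,15,z],[64,-15,z],[8,-15,z]]);px=proj(c,place(pose,L)).astype(np.float32)
    H=cv2.getPerspectiveTransform(px,np.float32([[0,0],[560,0],[560,300],[0,300]]))
    return cv2.warpPerspective(c["img"],H,(560,300),flags=cv2.INTER_CUBIC)[:,:,::-1]
E
python3 - <<'E'
from h import *
T=ctrl.capture("top");S=ctrl.capture("side");np.set_printoptions(precision=2,suppress=True)
lv,e=fit([(T,[[65,15,34],[65,-15,34],[-65,15,34],[-65,-15,34],[-44,0,54]],[[286,213.6],[294,210.4],[300.6,249.4],[308,246],[302.2,242]]),
 (S,[[65,15,0],[-65,15,0],[-65,15,34],[-44,0,45]],[[285.4,214],[325.2,203],[324.8,195],[317.6,191.6]])],[450,-50,.3])
print("level",lv,e)
st,e=fit([(T,[[125,68,36],[125,-68,36],[-115,68,36],[-115,-68,36],[95,0,74]],[[183,167],[222.25,171.25],[174,237],[214.75,240.75],[199.75,175.5]]),
 (S,[[125,-68,36],[-115,-68,36],[-115,68,36],[95,0,62.5]],[[229.5,262.9],[326.7,268],[326.7,313.8],[235,274.5]])],[550,200,-.1])
print("stand",st,e)
np.savez("p.npz",lv=lv,st=st)
cv2.imwrite("pics/v0.png",np.hstack([vial(T,lv),vial(S,lv)])[:, :]) 
for p,L in((lv,[[-44,0,0]]),(st,[[-40,0,0],[95,0,0]])): print(place(p,L))
d=place(lv,[[-44,0,0]])[0]
for k in range(-2,3):
  for h in(0,np.pi):print(k,h,ctrl.solve_ik([d[0],d[1],37],down(lv[2]+np.pi/2+k*.5+h)))
E
```

```text
level [480.73 -89.75   0.39] [ 0.04 -0.87  0.36 -0.99  0.02 -0.49  0.98 -0.45  0.56 -0.77  1.17  0.96
  0.47  1.54  1.69  0.64  0.59 -0.06]
stand [559.43 245.59  -0.09] [-0.98 -1.54 -0.21 -1.63 -0.76 -0.74 -0.99 -0.19 -0.7  -1.07  0.39 -3.
  0.66 -1.41  0.57 -0.78  1.11 -0.25]
[[ 440.1  -106.64    0.  ]]
[[519.6  249.24   0.  ]
 [654.03 236.9    0.  ]]
-2 0 [ 0.62  0.36 -0.52  2.17  0.29  0.67  0.87]
-2 3.141592653589793 [ 0.33  0.32 -0.2   2.19  0.1   0.64 -2.12]
-1 0 [ 0.7   0.38 -0.61  2.17  0.34  0.68  1.32]
-1 3.141592653589793 [ 0.39  0.33 -0.27  2.18  0.14  0.65 -1.65]
0 0 [ 1.21  0.71 -1.24  2.15  0.87  0.94  1.41]
0 3.141592653589793 [ 0.45  0.33 -0.33  2.18  0.17  0.65 -1.18]
1 0 [ 1.21  0.71 -1.24  2.15  0.87  0.94  1.91]
1 3.141592653589793 [ 0.49  0.34 -0.38  2.18  0.2   0.66 -0.7 ]
2 0 [-0.93  0.92  1.37  2.23 -1.12  1.05 -2.2 ]
2 3.141592653589793 [ 0.54  0.34 -0.43  2.18  0.23  0.66 -0.23]
```

```bash
python3 -c "
import cv2;i=cv2.imread('pics/v0.png');cv2.imwrite('pics/v0s.png',cv2.resize(i,(800,220)))"
```

```text
(no output)
```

View pics/v0s.png

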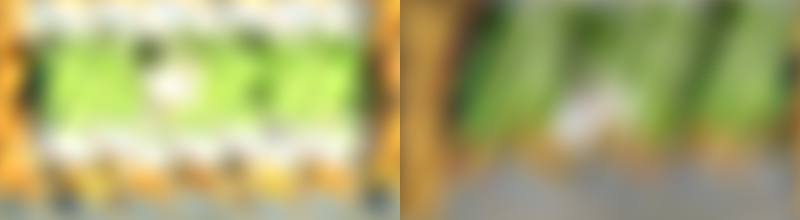

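Run:
```python
from h import *
p=np.load("p.npz");lv=p["lv"]
d=place(lv,[[-44,0,0]])[0]; a0=lv[2]+1.5*np.pi+.34
ctrl.reach([d[0],d[1],130],down(a0))
ctrl.movel([d[0],d[1],38],120)
ctrl.command_gripper(20); print("w",ctrl.get_width(),ctrl.get_ee_pos(),ctrl.get_force())
for k in range(1,5):
    ctrl.reach([d[0],d[1],38],down(a0-.17*k)); print(k,ctrl.get_ft_torque(),ctrl.get_force())
print("w",ctrl.get_width())
ctrl.command_gripper(60)
ctrl.movel([d[0],d[1],150],150)
ctrl.reach([330,-330,260],down(a0-.68))
T=ctrl.capture("top");S=ctrl.capture("side")
t=T["img"][190:260,260:340,::-1];s=S["img"][165:235,260:340,::-1]
v=cv2.resize(np.hstack([vial(T,lv),vial(S,lv)]),(800,220))
cv2.imwrite("pics/c.png",np.vstack([np.hstack([cv2.resize(i,None,fx=5,fy=5,interpolation=3) for i in(t,s)]),v]))
print(ctrl.get_time_s())
```

```text
w 33.48912255047201 [ 440.32328059 -106.61040095   38.78781882] [-1.1044166  -0.1259625   5.86831922]
1 [0.2593898  0.43895532 0.10687258] [-2.69184243  0.41707065  6.72844743]
2 [ 0.40432308  0.56914023 -0.02738697] [-1.9310499   1.63897409  7.04666076]
3 [ 0.5277646   0.66259539 -0.08082616] [-3.25441159  2.60831191  8.02730726]
4 [0.71743602 0.6067512  0.04832206] [-3.5337512   2.9489381   6.97767739]
w 33.689975822152306
8.1333
```

View pics/c.png

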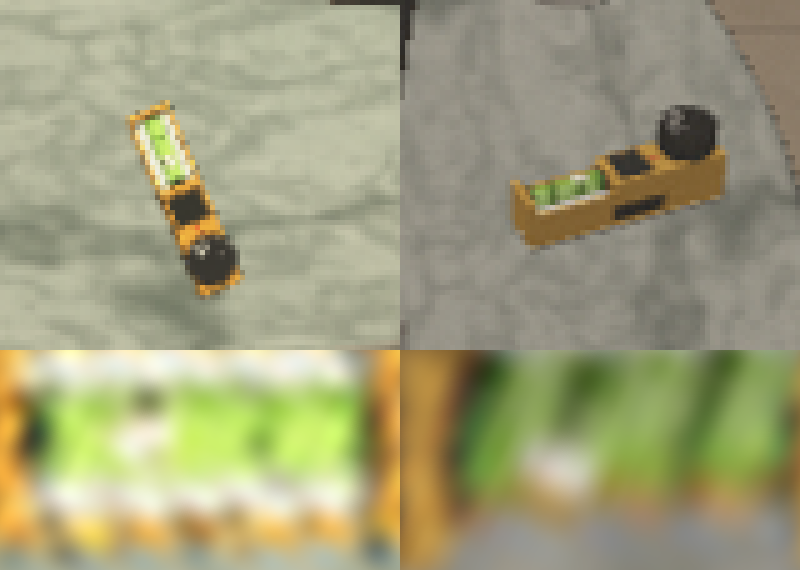

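Run:
```python
from h import *
p=np.load("p.npz");lv,st=p["lv"],p["st"];np.set_printoptions(precision=2,suppress=True)
A=down(lv[2]+1.5*np.pi);B=down(st[2]+1.5*np.pi)
t=place(st,[[-40,0,0]])[0]
ctrl.reach([lv[0],lv[1],130],A);ctrl.movel([lv[0],lv[1],8],120)
ctrl.command_gripper(15);print("w",ctrl.get_width(),ctrl.get_ee_pos())
f0=ctrl.get_force()
ctrl.movel([lv[0],lv[1],130],120)
ctrl.movel([t[0],t[1],130],150,B)
ctrl.movel([t[0],t[1],52],80);ctrl.wait(.4)
f1=ctrl.get_force();print("w",ctrl.get_width(),f0,f1)
z=50
while z>40:
    ctrl.movel([t[0],t[1],z],15);f=ctrl.get_force();print(z,ctrl.get_ee_pos()[2],f[2]-f1[2])
    if f[2]-f1[2]>4:break
    z-=1
print(ctrl.get_time_s())
```

```text
w 29.097655131326896 [481.44 -89.36   8.95]
w 28.74955448407083 [-1.6   1.32  6.2 ] [-0.51 -0.03 -5.36]
50 49.726877457512806 -0.26754678630969586
49 48.87012037685731 -1.4680400239698352
48 47.92178398788787 -0.7505068839416227
47 46.912887848739196 -0.3983794077137466
46 45.91755497254249 -0.3848031835794865
45 45.1227132258742 0.3056340516580418
44 44.94721363126357 9.418404756238491
17.7667
```

```bash
cat >> h.py <<'E'
def look(name,lp):  # picture of level on board, both cameras + rectified vials
    T=ctrl.capture("top");S=ctrl.capture("side")
    u=proj(T,place(lp,[[0,0,70]]))[0].astype(int);w=proj(S,place(lp,[[0,0,60]]))[0].astype(int)
    t=T["img"][u[1]-35:u[1]+35,u[0]-40:u[0]+40,::-1];s=S["img"][w[1]-35:w[1]+35,w[0]-40:w[0]+40,::-1]
    v=cv2.resize(np.hstack([vial(T,lp,z=70),vial(S,lp,z=70)]),(800,220))
    cv2.imwrite(name,np.vstack([np.hstack([cv2.resize(i,None,fx=5,fy=5,interpolation=3) for i in(t,s)]),v]))
    print("crop origins",u-[40,35],w-[40,35]); return T,S
E
python3 - <<'E'
from h import *
p=np.load("p.npz");st=p["st"]
t=place(st,[[-40,0,0]])[0]
ctrl.command_gripper(60);ctrl.movel([t[0],t[1],150],150)
ctrl.reach([400,-60,200],down(st[2]+1.5*np.pi));ctrl.wait(.3)
look("pics/d.png",[t[0],t[1],st[2]]);print(ctrl.get_time_s())
k=place(st,[[95,0,0]])[0]
for a in np.arange(-3,3.1,.5):
    q=ctrl.solve_ik([k[0],k[1],54],down(a)); print(a,None if q is None else np.round(q,2))
E
```

```text
crop origins [154 180] [254 244]
20.7
-3.0 [-1.13  1.02  1.14  1.63 -1.    1.18 -2.74]
-2.5 [-0.75  0.7   0.48  1.61 -0.38  0.93 -2.63]
-2.0 [-0.07  0.7  -0.48  1.57  0.37  0.96 -2.66]
-1.5 [-0.    0.73 -0.57  1.57  0.45  0.98 -2.21]
-1.0 [ 0.01  0.73 -0.59  1.57  0.46  0.98 -1.72]
-0.5 [ 0.    0.73 -0.58  1.57  0.46  0.98 -1.22]
0.0 [ 0.    0.73 -0.57  1.57  0.45  0.98 -0.71]
0.5 [ 0.03  0.74 -0.62  1.57  0.49  0.99 -0.24]
1.0 [ 0.07  0.76 -0.68  1.56  0.54  1.01  0.23]
1.5 [ 0.36  1.09 -1.26  1.55  1.06  1.3   0.46]
2.0 [ 0.36  1.09 -1.26  1.55  1.06  1.3   0.96]
2.5 [ 0.36  1.09 -1.26  1.55  1.06  1.3   1.46]
3.0 [ 0.36  1.09 -1.26  1.55  1.06  1.3   1.96]
```

View pics/d.png

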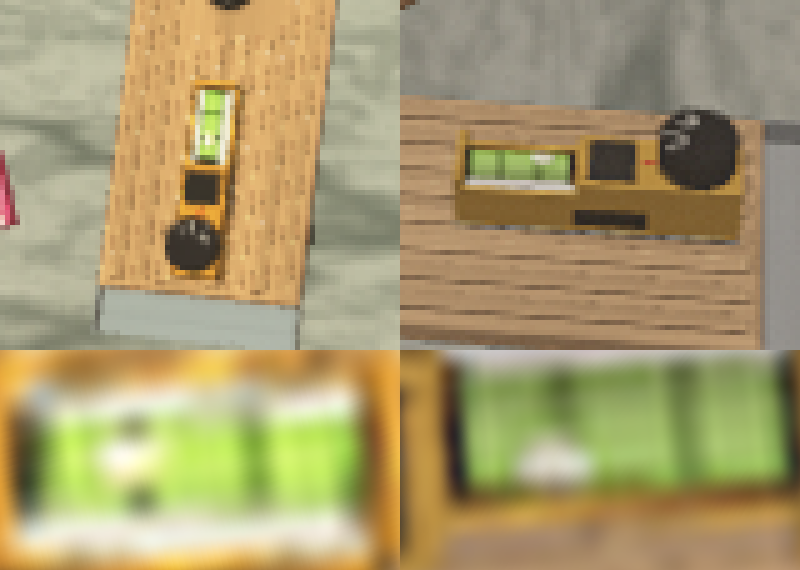

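```bash
cat >> h.py <<'E'
def turn(k,a0,d,n,z=55):
    ctrl.reach([k[0],k[1],130],down(a0));ctrl.movel([k[0],k[1],z],120)
    ctrl.command_gripper(20);print("w",ctrl.get_width(),ctrl.get_ee_pos(),ctrl.get_force())
    for i in range(1,n+1):
        ctrl.reach([k[0],k[1],z],down(a0-d*i/n))
    print(ctrl.get_ee_pos(),ctrl.get_force(),ctrl.get_ft_torque())
    ctrl.command_gripper(60);ctrl.movel([k[0],k[1],130],150)
E
python3 - <<'E'
from h import *
np.set_printoptions(precision=2,suppress=True)
st=np.load("p.npz")["st"];t=place(st,[[-40,0,0]])[0];k=place(st,[[95,0,0]])[0]
turn(k,.95,2.25,9)
ctrl.reach([400,-60,200],down(-1));ctrl.wait(.4)
look("pics/e.png",[t[0],t[1],st[2]]);print(ctrl.get_time_s())
E
```

```text
w 35.82733501913185 [655.36 237.98  56.92] [0.48 0.93 4.2 ]
[654.29 238.07  56.85] [-1.52  0.39  7.74] [-0.02  0.35 -0.1 ]
crop origins [154 180] [254 244]
29.3333
```

View pics/e.png

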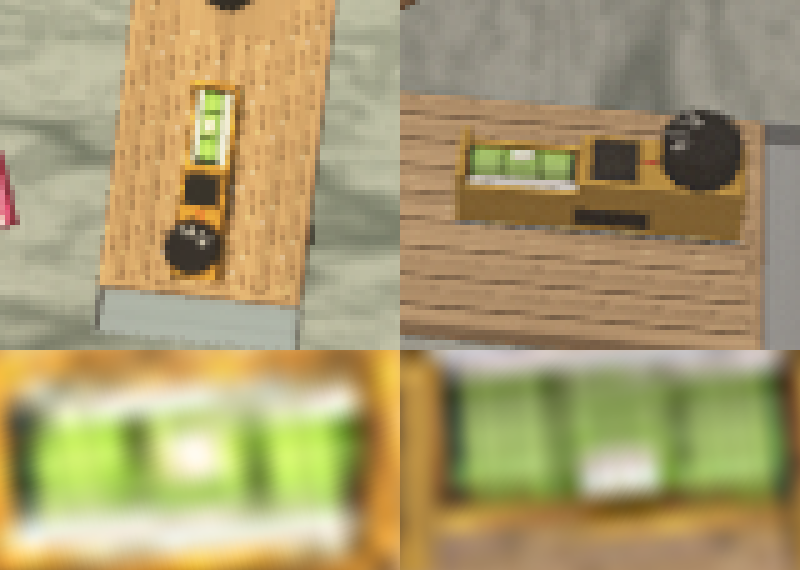

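Run:
```python
from h import *
np.set_printoptions(precision=2,suppress=True)
st=np.load("p.npz")["st"];B=down(st[2]+1.5*np.pi);t=place(st,[[-40,0,0]])[0];m=place(st,[[-46,0,0]])[0]
ctrl.command_gripper(0)
ctrl.reach([m[0],m[1],140],B);ctrl.movel([m[0],m[1],76],80);ctrl.wait(.5)
f0=ctrl.get_force();print(f0,ctrl.get_ee_pos(),ctrl.get_width())
z=74.
while z>64:
    ctrl.movel([m[0],m[1],z],15);ctrl.wait(.2);d=ctrl.get_force()[2]-f0[2];print(z,ctrl.get_ee_pos()[2],d)
    if d>9:break
    z-=.5 if d<1 else .25
ctrl.wait(1.2);print(ctrl.get_force()-f0,ctrl.get_ee_pos())
look("pics/f.png",[t[0],t[1],st[2]]);print(ctrl.get_time_s())
```

```text
[ 0.27 -0.53 -0.38] [513.67 249.82  76.14] 0.25594710994349007
74.0 74.00027960249899 0.4851386293733822
73.5 73.51823261949586 0.33078801416484405
73.0 73.00590544322104 -0.5854369290193038
72.5 72.5143437043173 0.37672893325536216
72.0 72.00334352802254 0.08923042614690391
71.5 71.50928233443665 -0.2815340137655197
71.0 71.01798240895246 0.0053181969537787754
70.5 70.65947891954315 1.8531860050111002
70.25 70.57167476191384 5.885852734405026
70.0 70.57652506918271 6.909488443146975
69.75 70.54164283959909 7.938428981104591
69.5 70.53918009044479 9.805494147569675
[-2.44 -1.8   9.25] [513.8  249.9   70.54]
crop origins [154 180] [254 244]
39.3833
```

View pics/f.png

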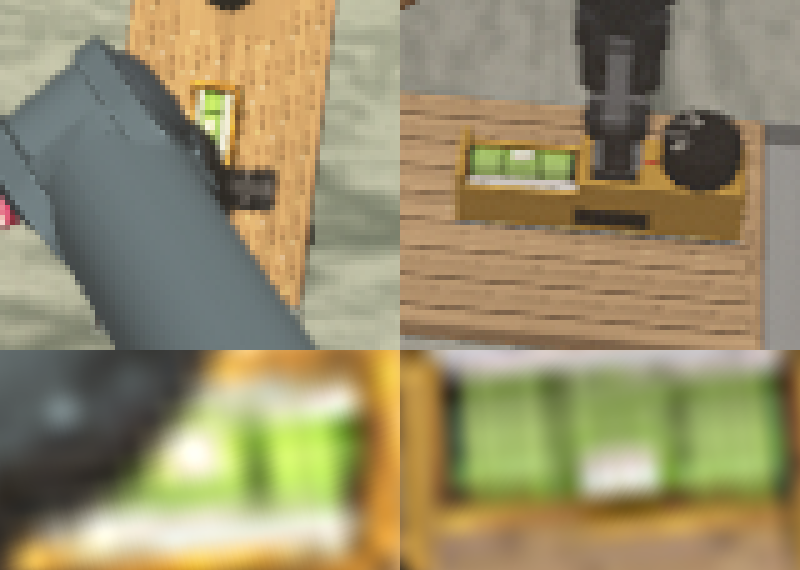

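Run:
```python
from h import *
p=ctrl.get_ee_pos()
st=np.load("p.npz")["st"];m=place(st,[[-46,0,0]])[0]
ctrl.movel([m[0],m[1],69.1],15);ctrl.wait(.5)
f=[]
for _ in range(10): f.append(ctrl.get_force()[2]+.38);ctrl.wait(.05)
print(np.mean(f),min(f),max(f),ctrl.get_ee_pos(),ctrl.get_time_s())
if 9.<np.mean(f)<20: ctrl.hand_in();print("handed in")
```

```text
11.173707043922033 10.44569567349074 12.41724607802361 [513.83176714 249.8897071   70.53725952] 40.6333
the job is handed in; nothing more can be done
handed in
```

The job is handed in at about 41 s of the 64 s limit, with the fingers still pressing on the level. The hand-in gives no verdict.

- **Dial:** It started at 1, since the bubble stood about 4.3 mm off on the counter. I clicked it one step to 2 while the level was still standing there. The bubble then read about -8.4 mm, against -9 mm expected for 2. I judged the setting by the bubble, because the numerals were too small to read.
- **Laying the level:** I set it on the ribs along the board, dial end towards the trough, about 10 mm nearer the trough than `board_lay`. I lowered it in 1 mm steps until it touched, then let go. The picture afterwards showed it lying square.
- **Knob:** The bubble was about -10 mm off, so I turned the knob 2.25 rad clockwise in one go and let go. The bubble then stood within about 0.5 mm of the middle in both cameras.
- **Pressing:** I pressed the thumb pad with closed fingertips, at about 11.2 N (10.4 to 12.4 N over the last half second). With the level's weight that should put about 17 N on the board.
- **Last look:** At about 9 N the side camera showed the bubble still centred. The arm half hid the vial from the top camera, so only the side view confirms this. I did not look again after the final small increase in force.

No check failed. The two cameras disagreed by about 2 to 3 mm on positions, which is near their stated accuracy. I did not measure the tins and the packet at the end, but the arm did not work near them.

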